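# Lock out the bench air supply

### The job

Lock out the bench air for maintenance: swing the yellow-gripped valve lever round to its off stop, where its slot lies over the red lock body, then take the loose steel shackle out of its yellow rest, pass it down through the lever's slot into the two bores of the lock body and press it home until the hidden pawls click and it stays down by itself. The lock body floats in its guide, so feel lightly for the bores along the slot and force nothing; leave everything else where it is and let go at the end.

Things in the scene. Friction and masses are not known exactly. Their poses are not given: they have to be found in the camera images.
- isolator: air isolator fixed on the worktop: grey plate 110 x 210 x 10 mm with a brass ball valve, its lever, and a red lock body standing in a steel guide. Origin: middle of the plate's underside, on the worktop; z up, y along the plate from the valve to the lock, -x its front. More than 45 N from the shackle on any part of it does damage
- bores (a point): on the isolator: middle between the two bore mouths if the lock body stood against its stop nearest the valve; on its top, 54 mm above the worktop. The lock body (66 x 34 mm) floats in its guide along the isolator's y: it really stands 4 to 20 mm from here toward +y, not measured; 5 N shifts it. Bores: 12 mm wide, 1.2 mm chamfers, 36 mm apart along x
- latch (a point): on the isolator: where the shackle's origin is when latched with the lock at that stop, 24 mm under bores. Legs meet two sprung ejector pins and two hidden pawls 16 mm down the bores; the push rises to about 12 to 16 N, eases to about 8 N, and the pawls snap into the legs' grooves some 3 mm further, at 24 mm; the bores bottom at 26.5 mm. Uncaught, the ejectors lift a released shackle 8 mm
- pivot (a point): on the isolator: vertical axis of the valve lever, at mid-thickness of the lever plate, 60 mm above the worktop; the nut on top reaches 72 mm. With the lever off its slot lies over the rear bore (+x); the front bore stays clear of the lever
- lever (a joint): angle of the valve lever in rad. 0: off, at its stop, the lever pointing along the isolator's +y; it grows counter-clockwise seen from above, to about 1.57 on, the lever pointing to the isolator's front (-x). Stays where it is left; friction 0.25 N m
- lever_grip (a point): middle of the lever's yellow grip (18 mm wide, 46 long, 11 high), 127 mm from the pivot, 61 mm above the worktop. The lever is a plate 26 mm wide, 4 mm thick (58 to 62 mm above the worktop) with a slot 15 mm wide from 63 to 97 mm from the pivot, long side along the lever
- shackle: loose U of 10 mm round steel bar, 160 g, standing legs down in the rest; 46 mm wide, 80 high. Origin midway between its two leg ends (lowest point), z up to the crown, x from leg to leg: legs at x = -18 and +18 mm. Same both ways round. Leg ends flat with 1 mm bevels; locking grooves 3 to 10 mm above them
- crown (a point): middle of the shackle's crown bar, 75 mm above its origin; the bar is 10 mm thick and straight along the shackle's x for 16 mm: the place to grip it, fingers closing along the shackle's y
- shackle_rest: yellow plastic rest fixed on the worktop, foot 104 x 44 mm, block 82 x 38 x 36 mm with two 12.5 mm sockets 24 mm deep (bottom 12 mm above the worktop) in which the shackle stands; origin: middle of its underside, x along the line of the sockets. (Behind the worktop, between rest and isolator, the ring of a magnifier lamp hangs over the rail from about 0.24 m up: keep the arm clear)
- torch: loose black torch lying on the worktop, 27 x 109 x 27 mm; bystander
- screw_dish: loose steel dish with screws, 60 mm across, 16 mm high; bystander
- loupe: loose black eye loupe, 37 mm across, 33 mm high; bystander
- parts_box: loose black parts box, 95 x 112 x 38 mm; bystander
- label_carton: loose white carton, 70 x 120 x 56 mm; bystander

How it is judged:
By the outcome, as a careful person would: the job done as asked, in the order asked, and still so for the second after the job is handed in, with the robot touching nothing.
It also fails if it takes over 72 s, if anything falls off the work surface, if the arm or the gripper's body presses on something with over 40 N, if the wrist force passes 120 N, or if a joint passes its speed limit or range.

### The arm

A 7-joint arm with a two-finger parallel gripper is mounted at the origin on a cart in front of the work surface, level with it; the furniture and walls round the work are solid. World frame = base frame: x ahead of the robot, y to its left, z up, the work surface at z = 0. Lengths are in m, angles in degrees, forces in N, time in s.
With the tool pointing down it reaches from about 0.425 to 0.875 m from the base axis. Payload 4.7 kg.
Tool frame: the origin (TCP) lies between the finger pads; the fingertips stand 25 mm ahead of it and the grasp point (between the pads) lies 6 mm ahead of it (env.tip_reach is the distance from the TCP to the fingertips, in m); z points along the fingers, y is the direction in which the jaws open and shut (so a half turn about z gives the same grasp; the last joint's range is limited). The gripper opens to 87 mm and grips with 3 to 60 N. Pads are 19 mm wide; open, the fingers measure 117 mm over their backs; the gripper's body (75 mm by 190 mm) begins 51 mm behind the grasp point.
Start: joints at [68.531, 18.392, -4.016, 83.108, 1.295, 78.541, -3.26], TCP at [0.246, -0.602, 0.248] pointing down, gripper open.
Joint ranges: [-163.93, 163.93], [-17.29, 119.83], [-79.2, 71.16], [3.27, 140.29], [-89.18, 269.18], [5.43, 117.66], [-154.24, 154.24]. Speed limits (degrees/s): [147.25, 147.25, 180, 180, 180, 180, 180].

### API

Orientations are given as [roll, pitch, yaw] about the fixed x, y, z axes, in that order (R = Rz(yaw) Ry(pitch) Rx(roll)).
In Python, from cell import env, viewer, job gives the robot as it stands.
- The arm moves only by the tool move_arm, never from a script. Its argument "steps" is a list of rows, each a list of 7 numbers: the finger opening in cm, from 0 to 8.7, then the shift along the tool's x, y, z in cm, then the turn, a rotation vector about the tool's x, y, z in rad. In form: [[fingers, tx, ty, tz, wx, wy, wz], ...]. A call has 1 to 5 rows; each row shifts and turns the commanded pose from where the row before left it, along the tool's axes as they then stand; what a row does not reach is not made up. A row lasts 1/12 s, in which the tool goes at most 41.7 mm and 7.16 degrees, less where a joint would pass 70% of its speed; a pose out of reach is approached as far as the arm can. A call is refused whole if a number of a shift passes 4.17 or a number of a turn 0.125, either way. A call with a gripper value outside its range is refused whole. The fingers move at their own pace and stop on an object; "force" is the grip in N (left out, the last holds). Time passes only in rows, so rows that do not move let the fingers close. It gives the time, the measured TCP pose, the force and the opening at its end, in the units of the state.
- env.get_obs(): the state, without advancing time (a new reading comes with each control period).
- viewer.read_camera(name): name is "scene" or "top" or "wrist"; returns a dict with "img" (420x560x3 uint8, red, green, blue), "vfov" (degrees; the focal length in pixels is half the picture's height over the tangent of half this angle, whatever the lens; pixels are square), "cx", "cy" (the principal point, pixels), "extrinsics" (4x4, takes a point from world to camera coordinates); the wrist camera has in their place "mount" (4x4, takes a point from camera to tool coordinates, whose origin is the TCP and whose axes are the flange's). Camera axes: x right, y down, z forward; pixel columns grow to the right and rows downward; lengths in m; the calibration is good to about 2 mm. The wrist camera is an equidistant fisheye: a pixel r from the principal point sees the ray r / f radians off the axis. A picture is of the moment at which its call begins: read the wrist's pose just before it. There is no depth.
- job.sign_off(): hands the job in, once; it reports no verdict.
The state is a dict: "time_s": time; "qpos": joint angles; "joint_velocities": joint speeds; "effort": joint torques, N m; "tool_pos": TCP position; "tool_rot": TCP orientation; "force": force on the tool from outside, world axes, zero at the start; "wrist_torque": the same for the moment, N m; "grip_width": finger opening in m.
Only numpy, scipy, OpenCV 4.12 (cv2) and the standard library are available. Lean on these libraries where they do the work, as an engineer would, in place of code of your own. Each camera call takes 0.05 s, during which the arm holds its last target.

## Working session

There is one attempt and no reset: what is moved stays moved. The work goes in short steps, Python scripts to look and compute and a tool call to move; the robot and the scene stay as the last step left them, time stands still between calls to the robot, and variables do not carry over. Pictures are saved under pics/ and viewed, and the job is handed in when it is done.

Besides the shell and the picture viewer there is one more tool, called by a JSON object that holds its "api" and its "payload". move_arm: Moves the arm, as the interface text tells. Its arguments: {"type":"object","properties":{"steps":{"type":"array"},"force":{"type":"number"}},"required":["steps"]}

```bash
ls; mkdir -p pics
python3 - <<'E'
from cell import env, viewer, job
import cv2
o=env.get_obs()
print({k:(v if not hasattr(v,'tolist') else v.tolist()) for k,v in o.items()})
for n in ["scene","top","wrist"]:
    c=viewer.read_camera(n)
    cv2.imwrite(f"pics/{n}0.png",c["img"][:,:,::-1])
    print(n,{k:(v if not hasattr(v,'tolist') else v.tolist()) for k,v in c.items() if k!="img"})
print(env.tip_reach)
E
```

```text
pics
{'time_s': 0.0, 'qpos': [68.531777476777, 18.438533627315323, -4.01512349006704, 83.17316765034727, 1.2951760634787666, 78.53965913055652, -3.2601752135341773], 'joint_velocities': [-0.12570590508777796, -0.020506429046695602, 0.040904068161387544, 0.0047919812858185995, -0.027980619201774838, -0.03810034066129106, 0.05701305071500978], 'effort': [-0.0008133791197906248, -49.12922143936157, -0.40467887185513973, -31.252959966659546, -0.06410904228687286, 0.043667592108249664, 0.0001739546951284865], 'tool_pos': [0.24616185083921902, -0.60105932821279, 0.24648255762694354], 'tool_rot': [-179.89388648186312, 0.005917386543000613, 22.277411945150682], 'force': [-0.7704877352044646, -0.28835464616278494, 0.09033504220932698], 'wrist_torque': [0.02516885565670768, -0.020359188029978544, -0.014122216752725536], 'grip_width': 0.08730988615332476}
scene {'vfov': 43.12608122589674, 'cx': 275.56217942949075, 'cy': 204.12946870946382, 'extrinsics': [[0.6695726988386815, -0.7426724012494725, -0.010493111656068053, -0.2866533754853913], [-0.4136631069206338, -0.361139055241651, -0.8357400413
[... 215 characters left out ...]
03, 'extrinsics': [[-0.00655414624137109, -0.9999762727824111, -0.002120622371816012, 0.012409490024104675], [-0.9980265911779459, 0.006673775966230852, -0.06243704041738205, 0.4345284292429691], [0.06244971151875696, 0.0017072160231453334, -0.9980466516875223, 1.387908467250418], [0.0, 0.0, 0.0, 1.0]]}
wrist {'vfov': 65.70646984690485, 'cx': 278.31777430700447, 'cy': 210.65974738917467, 'mount': [[-0.00026418116615529113, -0.959599638358441, -0.2813689113435573, 0.07737394470654328], [0.9999999427190474, -0.0001939733800914727, -0.0002773738053125607, 0.0005629093820233022], [0.00021158972448212158, -0.2813689685034136, 0.9595996346357744, -0.13745303262404374], [0.0, 0.0, 0.0, 1.0]]}
0.025
```

View pics/scene0.png

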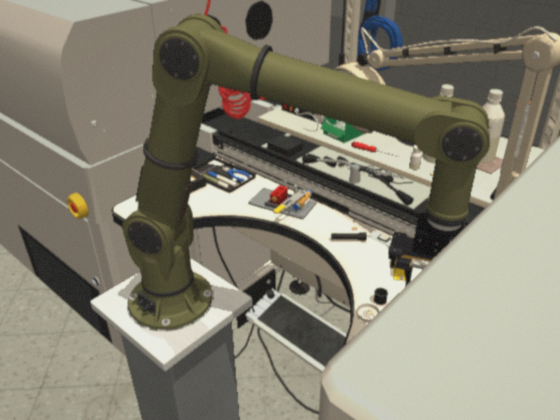

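View pics/top0.png

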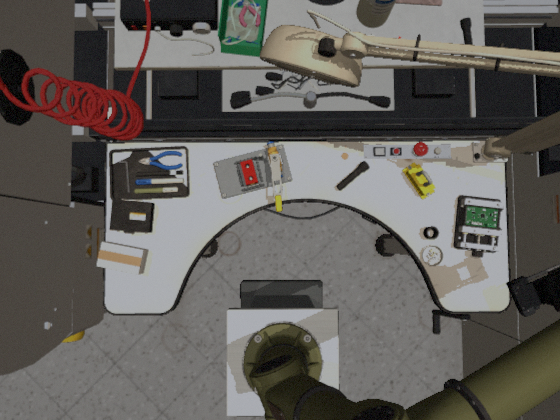

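View pics/wrist0.png

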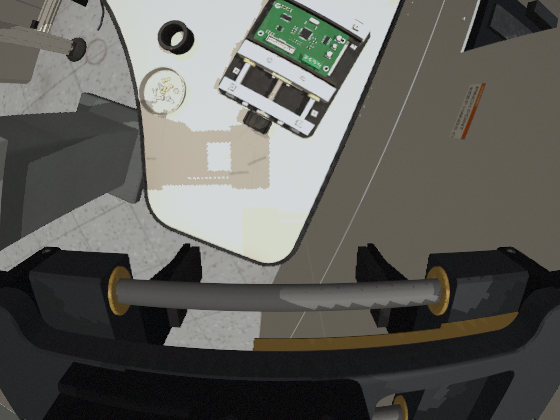

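```bash
cat > h.py <<'E'
import numpy as np, cv2
from scipy.spatial.transform import Rotation as R
from cell import env, viewer, job
def fl(c): return c["img"].shape[0]/2/np.tan(np.radians(c["vfov"]/2))
def pose(o=None):
    o=o or env.get_obs(); T=np.eye(4)
    T[:3,:3]=R.from_euler('xyz',o["tool_rot"],degrees=True).as_matrix(); T[:3,3]=o["tool_pos"]; return T
def snap(n,name):
    T=pose(); c=viewer.read_camera(n)
    c["T"]=T
    cv2.imwrite(f"pics/{name}.png",c["img"][:,:,::-1])
    np.save(f"pics/{name}.npy",c,allow_pickle=True)
    return c
def load(name): return np.load(f"pics/{name}.npy",allow_pickle=True).item()
def crop(c,name,x0,y0,x1,y1,s):
    im=c["img"][y0:y1,x0:x1,::-1]
    cv2.imwrite(f"pics/{name}.png",cv2.resize(im,None,fx=s,fy=s,interpolation=cv2.INTER_CUBIC))
def ray(c,u,v):
    f=fl(c); d=np.array([u-c["cx"],v-c["cy"]])
    if "mount" in c:
        r=np.hypot(*d); th=r/f
        k=np.sin(th)/r if r>1e-9 else 1/f
        dc=np.array([d[0]*k,d[1]*k,np.cos(th)])
        W=c["T"]@np.array(c["mount"])
        return W[:3,3],W[:3,:3]@dc
    E=np.linalg.inv(np.array(c["extrinsics"]))
    return E[:3,3],E[:3,:3]@np.array([d[0]/f,d[1]/f,1])
def at(c,u,v,z):
    p,d=ray(c,u,v); return p+d*(z-p[2])/d[2]
def proj(c,P):
    f=fl(c); P=np.append(P,1)
    if "mount" in c:
        q=np.linalg.inv(c["T"]@np.array(c["mount"]))@P
        rr=np.hypot(q[0],q[1]); th=np.arctan2(rr,q[2])
        return np.array([c["cx"]+f*th*q[0]/rr,c["cy"]+f*th*q[1]/rr])
    q=np.array(c["extrinsics"])@P
    return np.array([c["cx"]+f*q[0]/q[2],c["cy"]+f*q[1]/q[2]])
def tomove(P,T=None):
    "world target point for TCP -> tool axes shift in cm"
    T=pose() if T is None else T
    return T[:3,:3].T@(np.array(P)-T[:3,3])*100
E
python3 - <<'E'
from h import *
c=snap("top","t1")
crop(c,"t1a",205,130,305,215,7)
crop(c,"t1b",380,140,460,200,8)
E
```

```text
(no output)
```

View pics/t1a.png

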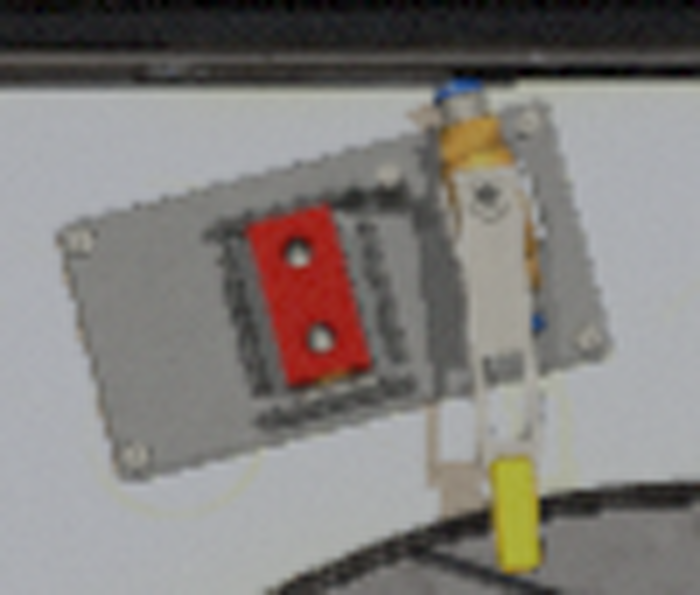

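View pics/t1b.png

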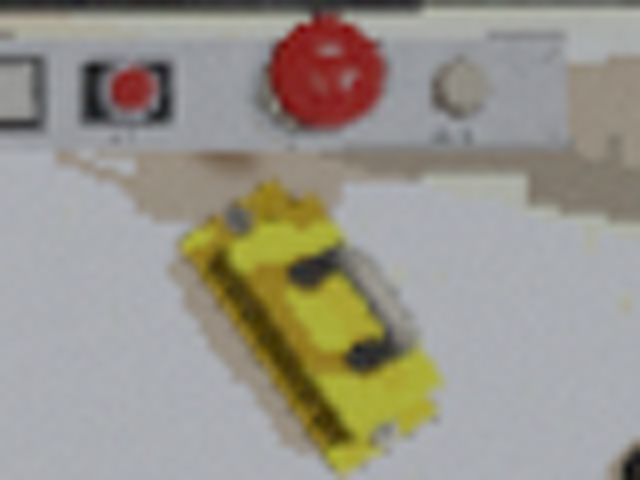

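Run:
```python
from h import *
c=load("t1")
def A(u,v,z): return at(c,205+(u+.5)/7-.5,130+(v+.5)/7-.5,z)
sc=[A(78,240,.01),A(135,455,.01),A(590,340,.01),A(530,122,.01)]
for s in sc: print(s.round(4))
s=np.array(sc)
print([np.linalg.norm(s[i]-s[(i+1)%4]).round(4) for i in range(4)], s.mean(0))
yv=(s[0]+s[1]-s[2]-s[3]); print("isolator y yaw",np.degrees(np.arctan2(yv[1],yv[0])))
co=np.array([A(57,235,.01),A(127,480,.01),A(610,350,.01),A(541,100,.01)])
print(co.round(4), [np.linalg.norm(co[i]-co[(i+1)%4]).round(4) for i in range(4)], co.mean(0));yv=(co[0]+co[1]-co[2]-co[3]); print(np.degrees(np.arctan2(yv[1],yv[0])))
b=[A(298,252,.054),A(322,340,.054)];print("bores",b,np.linalg.norm(b[0]-b[1]),(b[0]+b[1])/2)
print("nut",A(487,195,.072),"grip",A(517,513,.0665))
print("corner red",[A(*p,.054).round(4) for p in [(247,225),(327,207),(371,365),(288,388)]])
def B(u,v,z): return at(c,380+(u+.5)/8-.5,140+(v+.5)/8-.5,z)
print("sockets",B(315,270,.036),B(370,350,.036)); print("crown ends",B(355,265,.092),B(400,335,.092))
print(pose())
```

```text
[0.5649 0.1898 0.01  ]
[0.4754 0.1662 0.01  ]
[ 0.5218 -0.0217  0.01  ]
[0.6129 0.0024 0.01  ]
[np.float64(0.0925), np.float64(0.1936), np.float64(0.0942), np.float64(0.1935)] [0.5437557  0.08417549 0.01      ]
isolator y yaw 104.12063698035139
[[ 0.567   0.1985  0.01  ]
 [ 0.4651  0.1695  0.01  ]
 [ 0.5176 -0.03    0.01  ]
 [ 0.6221 -0.0022  0.01  ]] [np.float64(0.106), np.float64(0.2063), np.float64(0.1081), np.float64(0.2082)] [0.54295646 0.08396048 0.01      ]
105.0456367247541
bores [array([0.55260215, 0.09589974, 0.054     ]), array([0.51706298, 0.08638724, 0.054     ])] 0.036790214580526205 [0.53483257 0.09114349 0.054     ]
nut [0.57209507 0.01984525 0.072     ] grip [0.44621722 0.00880783 0.0665    ]
corner red [array([0.5637, 0.1163, 0.054 ]), array([0.5707, 0.0842, 0.054 ]), array([0.5069, 0.0668, 0.054 ]), array([0.4979, 0.1   , 0.054 ])]
sockets [ 0.52984406 -0.39040506  0.036     ] [ 0.50119333 -0.40917521  0.036     ]
crown ends [ 0.52402695 -0.38787491  0.092     ] [ 0.49997756 -0.40255691  0.092     ]
[[ 9.25379917e-01  3.79040619e-01 -4.67697276e-04  2.46242811e-01]
 [ 3.79040902e-01 -9.25379412e-01  9.69152003e-04 -6.01264438e-01]
 [-6.54494545e-05 -1.07411020e-03 -9.99999421e-01  2.46912503e-01]
 [ 0.00000000e+00  0.00000000e+00  0.00000000e+00  1.00000000e+00]]
```

{"api": "move_arm", "payload": {"steps": [[5,3.3,-2.2,0.5,0,0,0],[5,3.3,-2.2,0.5,0,0,0],[5,3.3,-2.2,0.5,0,0,0],[5,3.3,-2.2,0.5,0,0,0],[5,3.3,-2.2,0.5,0,0,0]], "force": 20}}

```text
time_s: 0.62
tool_pos: [0.358, -0.4355, 0.2222]
tool_rot: [180.0, 0.0, 22.3]
force: [0.2, -0.4, -0.4]
grip_width: 0.0618
```

{"api": "move_arm", "payload": {"steps": [[5,3.3,-2.2,0.5,0,0,0],[5,3.3,-2.2,0.5,0,0,0],[5,2,-1.3,0.3,0,0,0.1],[5,0,0,0,0,0,0],[5,0,0,0,0,0,0]]}}

```text
time_s: 1.03
tool_pos: [0.4163, -0.3502, 0.2094]
tool_rot: [-180.0, 0.0, 16.8]
force: [-0.6, -0.1, 0.4]
grip_width: 0.0504
```

Run:
```python
from h import *
c=snap("wrist","w1"); print(c["T"].round(4))
```

```text
[[ 9.573e-01  2.891e-01 -4.000e-04  4.163e-01]
 [ 2.891e-01 -9.573e-01  1.000e-04 -3.502e-01]
 [-4.000e-04 -2.000e-04 -1.000e+00  2.094e-01]
 [ 0.000e+00  0.000e+00  0.000e+00  1.000e+00]]
```

View pics/w1.png

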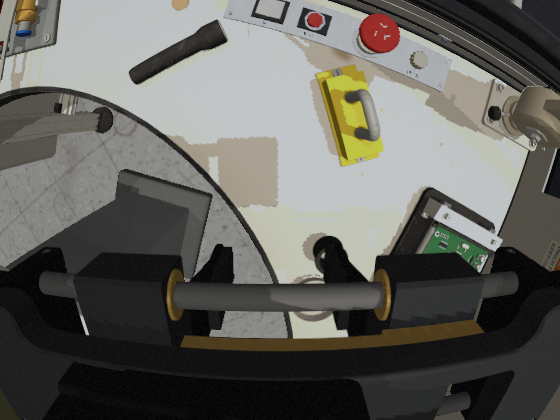

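Run:
```python
from h import *
c=load("w1")
crop(c,"w1a",305,55,395,175,5)
```

```text
(no output)
```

View pics/w1a.png

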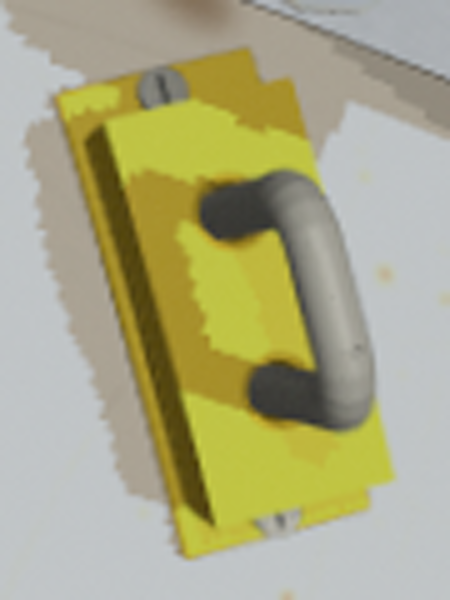

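Run:
```python
from h import *
c=load("w1")
def A(u,v,z): return at(c,305+(u+.5)/5-.5,55+(v+.5)/5-.5,z)
a,b=A(222,213,.036),A(270,390,.036); print(a,b,(a+b)/2,np.linalg.norm(a-b),np.degrees(np.arctan2(*(a-b)[1::-1])))
a,b=A(296,195,.087),A(350,400,.087); print(a,b,(a+b)/2,np.linalg.norm(a-b),np.degrees(np.arctan2(*(a-b)[1::-1])))
k=[A(105,130,.036),A(215,525,.036),A(393,478,.036)]; print(k,np.linalg.norm(k[0]-k[1]),np.linalg.norm(k[2]-k[1]),(k[0]+k[2])/2,np.degrees(np.arctan2(*(k[0]-k[1])[1::-1])))
```

```text
[ 0.53049028 -0.38649253  0.036     ] [ 0.50086755 -0.40613357  0.036     ] [ 0.51567892 -0.39631305  0.036     ] 0.03554260189721732 33.545947635563465
[ 0.53095561 -0.38761387  0.087     ] [ 0.50211278 -0.40676663  0.087     ] [ 0.51653419 -0.39719025  0.087     ] 0.03462277876737585 33.58571509889787
[array([ 0.53842733, -0.36032934,  0.036     ]), array([ 0.47229774, -0.4041989 ,  0.036     ]), array([ 0.49273537, -0.43579864,  0.036     ])] 0.07935779640391458 0.03763297425952085 [ 0.51558135 -0.39806399  0.036     ] 33.55980708768803
```

{"api": "move_arm", "payload": {"steps": [[5,1.5,-3.3,0.4,0,0,0],[5,1.5,-3.3,0.4,0,0,0],[5,1.5,-3.3,0.4,0,0,0],[5,1.5,-3.3,0.4,0,0,0],[5,1.5,-3.3,0.4,0,0,0]]}}

```text
time_s: 1.5
tool_pos: [0.4397, -0.1729, 0.1896]
tool_rot: [180.0, -0.0, 16.4]
force: [0.6, 0.8, -0.1]
grip_width: 0.05
```

{"api": "move_arm", "payload": {"steps": [[5,1.2,-3.3,0.4,0,0,0],[5,1.2,-3.3,0.4,0,0,0.1],[5,0,0,0,0,0,0.1],[5,0,0,0,0,0,0],[5,0,0,0,0,0,0]]}}

```text
time_s: 1.92
tool_pos: [0.4443, -0.1042, 0.1818]
tool_rot: [179.9, -0.0, 5.1]
force: [-0.3, -0.4, -0.4]
grip_width: 0.0503
```

Run:
```python
from h import *
c=snap("wrist","w2"); print(c["T"].round(4))
```

```text
[[ 9.960e-01  8.920e-02  3.000e-04  4.443e-01]
 [ 8.920e-02 -9.960e-01 -1.100e-03 -1.042e-01]
 [ 2.000e-04  1.100e-03 -1.000e+00  1.818e-01]
 [ 0.000e+00  0.000e+00  0.000e+00  1.000e+00]]
```

View pics/w2.png

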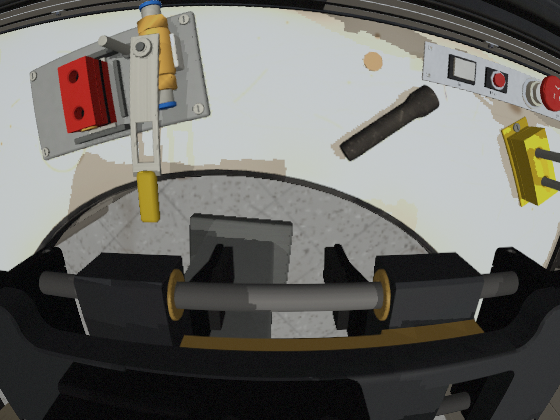

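Run:
```python
from h import *
c=load("w2")
crop(c,"w2a",20,0,220,230,3.5) if False else cv2.imwrite("pics/w2a.png",cv2.resize(c["img"][0:230,20:220,::-1],(520,598),interpolation=cv2.INTER_CUBIC))
crop(c,"w2b",50,25,210,155,5)
```

```text
(no output)
```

View pics/w2b.png

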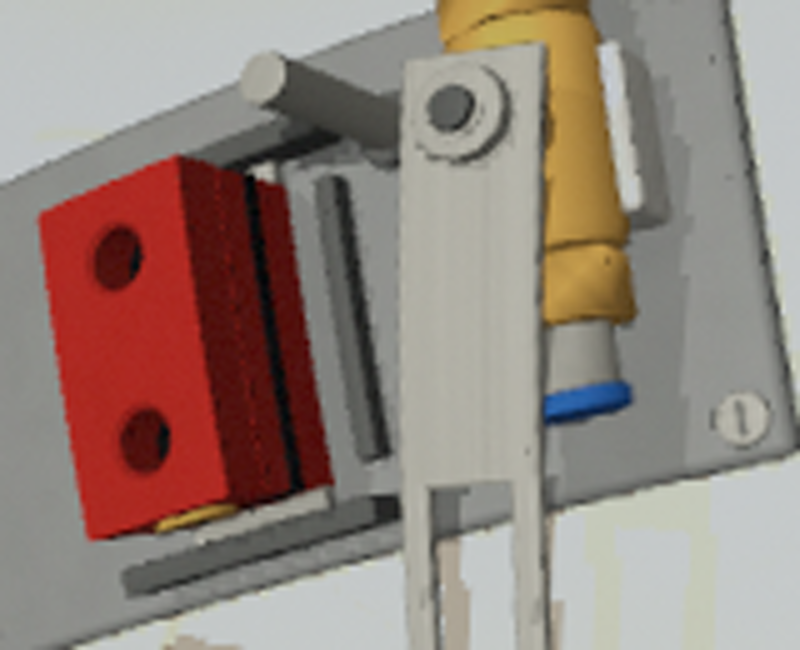

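View pics/w2a.png

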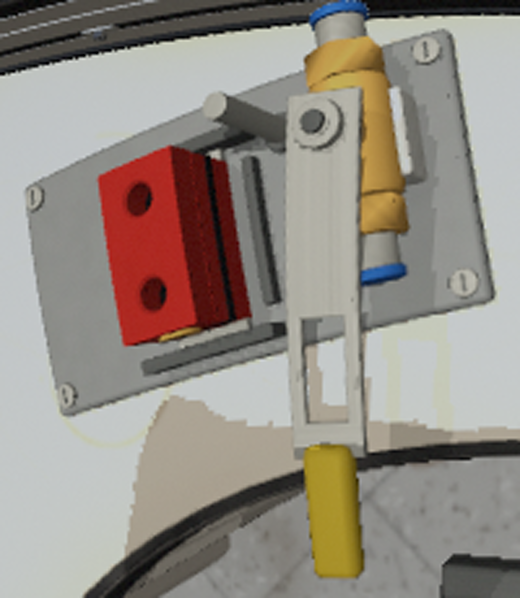

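Run:
```python
from h import *
c=load("w2")
def B(u,v,z): return at(c,50+(u+.5)/5-.5,25+(v+.5)/5-.5,z)
def A(u,v,z): return at(c,20+(u+.5)/2.6-.5,(v+.5)/2.6-.5,z)
rb,fb=B(116,257,.054),B(145,440,.054); print("bores",rb,fb,(rb+fb)/2,np.linalg.norm(rb-fb),np.degrees(np.arctan2(*(rb-fb)[1::-1])))
n=B(450,107,.072); print("nut",n)
g=A(333,513,.0665); print("grip",g,np.linalg.norm((g-n)[:2]),np.degrees(np.arctan2(*(g-n)[1::-1])))
s=np.array([A(35,197,.012),A(67,395,.012),A(464,284,.012),A(426,50,.012)]); print(s.round(4),s.mean(0)); 
yv=(s[0]+s[1]-s[2]-s[3]); print(np.degrees(np.arctan2(yv[1],yv[0])),[np.linalg.norm(s[i]-s[(i+1)%4]).round(4) for i in range(4)])
y=np.array([np.cos(np.radians(104.5)),np.sin(np.radians(104.5))])
print("bore along y from nut",((rb+fb)/2-n)[:2]@y, "x",((rb+fb)/2-n)[:2]@[y[1],-y[0]])
```

```text
bores [0.55595716 0.09497955 0.054     ] [0.52116573 0.08575582 0.054     ] [0.53856144 0.09036768 0.054     ] 0.03599335219393952 14.848378286837125
nut [0.57528901 0.01745133 0.072     ]
grip [0.4499961  0.00655089 0.0665    ] 0.1257661844013635 -175.02780906263484
[[ 0.5673  0.1872  0.012 ]
 [ 0.4781  0.1643  0.012 ]
 [ 0.5253 -0.0213  0.012 ]
 [ 0.6151  0.0019  0.012 ]] [0.54644279 0.08300405 0.012     ]
104.3511917273834 [np.float64(0.092), np.float64(0.1915), np.float64(0.0927), np.float64(0.1914)]
bore along y from nut 0.07978964273982218 x -0.017300909487388
```

{"api": "move_arm", "payload": {"steps": [[5,0.3,-3.7,0.2,0,0,0],[5,0.3,-3.7,0.4,0,0,0],[5,0.2,-3.7,0.4,0,0,0],[5,0,0,2.0,0,0,0],[5,0,0,0,0,0,0]]}}

```text
time_s: 2.38
tool_pos: [0.4411, 0.0092, 0.1495]
tool_rot: [-180.0, 0.2, 5.3]
force: [-1.1, -1.0, -1.3]
grip_width: 0.0503
```

Run:
```python
from h import *
c=snap("wrist","w3"); print(c["T"].round(4))
```

```text
[[ 9.958e-01  9.200e-02 -3.700e-03  4.411e-01]
 [ 9.200e-02 -9.958e-01  1.000e-04  9.200e-03]
 [-3.600e-03 -5.000e-04 -1.000e+00  1.495e-01]
 [ 0.000e+00  0.000e+00  0.000e+00  1.000e+00]]
```

View pics/w3.png

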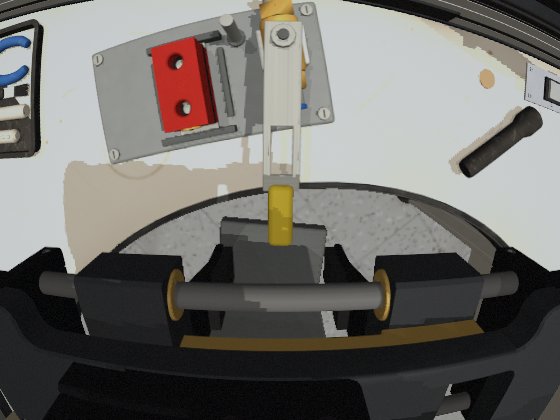

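{"api": "move_arm", "payload": {"steps": [[5,0,0,2.5,0,0,0],[5,0,0,2.5,0,0,0],[5,0,0,1.5,0,0,0],[4,0,0,0.5,0,0,0],[3,0,0,0,0,0,0]]}}

```text
time_s: 2.85
tool_pos: [0.4422, 0.0072, 0.081]
tool_rot: [-180.0, 0.1, 4.9]
force: [0.5, -0.2, -0.8]
grip_width: 0.0427
```

{"api": "move_arm", "payload": {"steps": [[3,0.07,-1.33,0,0,0,0.1],[3,0.07,-1.33,0,0,0,0.1],[3,0.07,-1.33,0,0,0,0.1],[3,0.07,-1.33,0,0,0,0.1],[3,0.07,-1.33,0,0,0,0.1]]}}

```text
time_s: 3.27
tool_pos: [0.4541, 0.0728, 0.0829]
tool_rot: [179.9, -0.1, -23.9]
force: [-1.6, -1.2, -0.2]
grip_width: 0.0303
```

{"api": "move_arm", "payload": {"steps": [[3,0.07,-1.33,0,0,0,0.1],[3,0.07,-1.33,0,0,0,0.1],[3,0.07,-1.33,0,0,0,0.1],[3,0.07,-1.33,0,0,0,0.1],[3,0.07,-1.33,0,0,0,0.1]]}}

```text
time_s: 3.68
tool_pos: [0.4792, 0.1105, 0.078]
tool_rot: [179.4, 0.3, -44.1]
force: [-1.5, -2.1, 1.0]
grip_width: 0.0299
```

{"api": "move_arm", "payload": {"steps": [[3,0,0,0,0,0,0]]}}

```text
time_s: 3.77
tool_pos: [0.479, 0.1109, 0.0775]
tool_rot: [179.4, 0.2, -44.0]
force: [0.0, -2.2, -0.6]
grip_width: 0.0302
```

{"api": "move_arm", "payload": {"steps": [[3,0.03,-0.93,0,0,0,0.07],[3,0.03,-0.93,0,0,0,0.07],[3,0.03,-0.93,0,0,0,0.07],[3,0.03,-0.93,0,0,0,0.07],[3,0,0,0,0,0,0]]}}

```text
time_s: 4.18
tool_pos: [0.4871, 0.1206, 0.0707]
tool_rot: [178.6, 0.7, -50.5]
force: [-0.0, -0.8, 1.3]
grip_width: 0.0301
```

{"api": "move_arm", "payload": {"steps": [[3,0.03,-0.93,0,0,0,0.07],[3,0.03,-0.93,0,0,0,0.07],[3,0.03,-0.8,0,0,0,0.06],[3,0,0,0,0,0,0]]}}

```text
time_s: 4.52
tool_pos: [0.5017, 0.1317, 0.0665]
tool_rot: [178.2, 0.8, -58.9]
force: [0.2, 0.3, 0.6]
grip_width: 0.0299
```

Run:
```python
from h import *
c=snap("wrist","w4"); print(c["T"].round(4))
c=snap("top","t4"); crop(c,"t4a",205,130,305,215,7)
```

```text
[[ 0.5161 -0.8558 -0.0343  0.5017]
 [-0.8564 -0.5163 -0.0048  0.1317]
 [-0.0136  0.0318 -0.9994  0.0665]
 [ 0.      0.      0.      1.    ]]
```

View pics/w4.png

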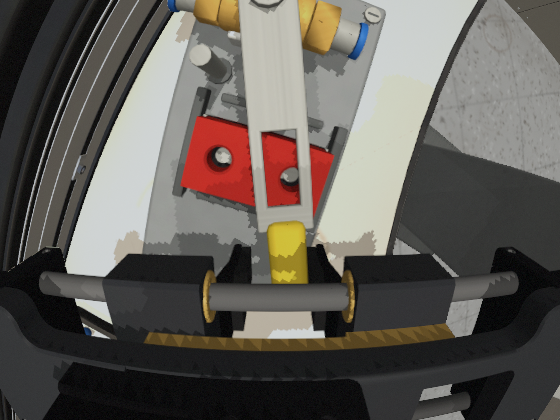

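View pics/t4a.png

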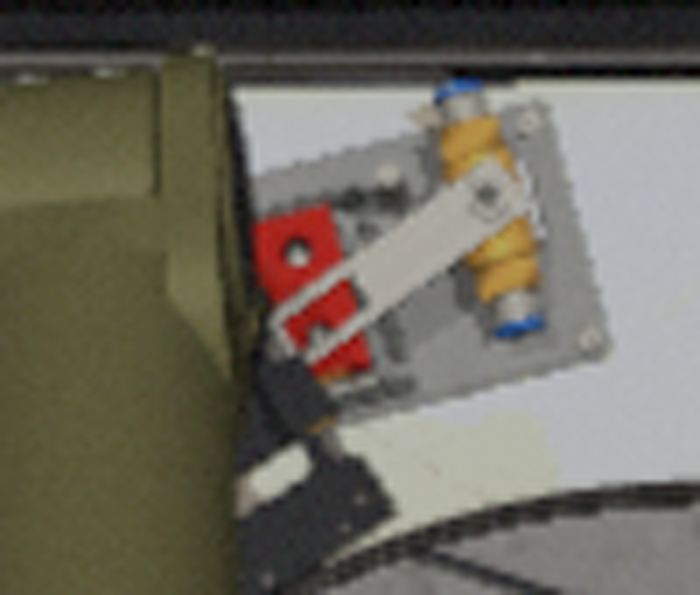

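Run:
```python
from h import *
o=env.get_obs(); print(np.round(o["qpos"],1),np.round(o["joint_velocities"],1),o["force"],o["wrist_torque"])
```

```text
[ -57.1   17.2   45.2  112.9  -14.7   57.8 -153.6] [ 3.5 -1.1 -3.2  0.7  0.4 -0.1 -0.3] [ 0.078797   -0.30872122  0.4763235 ] [ 0.08633346 -0.00735881  0.02295084]
```

{"api": "move_arm", "payload": {"steps": [[4,0,0,-1.3,0.03,0.014,-0.12],[4,0,0,0,0,0,-0.05],[4,0,0,0,0,0,0]]}}

```text
time_s: 4.87
tool_pos: [0.5012, 0.131, 0.0797]
tool_rot: [-179.9, 0.3, -49.1]
force: [-0.1, -0.5, 0.9]
grip_width: 0.0386
```

Run:
```python
from h import *
o=env.get_obs(); print(np.round(o["qpos"],1),pose().round(4)); print(tomove([.540,.160,.080]))
```

```text
[ -57.    13.9   44.2  113.8  -11.9   56.8 -146.1] [[ 0.6549 -0.7557 -0.0024  0.5012]
 [-0.7557 -0.6549  0.0048  0.131 ]
 [-0.0052 -0.0013 -1.      0.0797]
 [ 0.      0.      0.      1.    ]]
[ 0.34461402 -4.83117436 -0.02236873]
```

{"api": "move_arm", "payload": {"steps": [[4,0.05,-0.9,0,0,0,-0.02],[4,0.05,-0.9,0,0,0,-0.02],[4,0.05,-0.9,0,0,0,-0.02],[4,0,0,0,0,0,0]]}}

```text
time_s: 5.2
tool_pos: [0.5239, 0.149, 0.0789]
tool_rot: [180.0, 0.1, -45.7]
force: [-1.0, -0.8, 0.4]
grip_width: 0.04
```

Run:
```python
from h import *
c=snap("wrist","w5");
o=env.get_obs(); print(np.round(o["qpos"],1),pose().round(4)); print(tomove([.542,.162,.080]))
```

```text
[ -56.1   17.5   43.1  110.3  -14.2   57.7 -142.4] [[ 6.976e-01 -7.165e-01 -2.100e-03  5.234e-01]
 [-7.165e-01 -6.976e-01  1.300e-03  1.486e-01]
 [-2.400e-03  6.000e-04 -1.000e+00  7.880e-02]
 [ 0.000e+00  0.000e+00  0.000e+00  1.000e+00]]
[ 0.34252855 -2.26852873 -0.11758871]
```

View pics/w5.png

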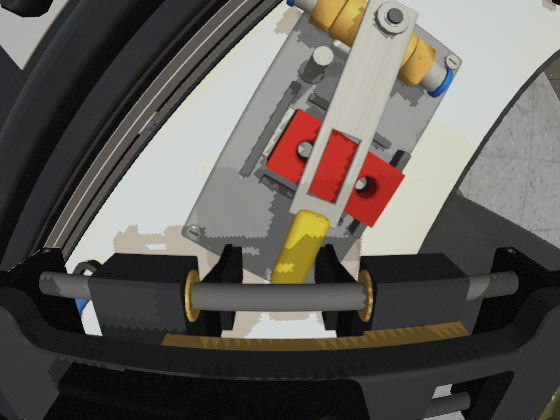

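{"api": "move_arm", "payload": {"steps": [[4,0.1,-0.7,0,0,0,-0.02],[4,0.1,-0.7,0,0,0,-0.02],[4,0.05,-0.5,0,0,0,0],[4,0,0,0,0,0,0]]}}

```text
time_s: 5.58
tool_pos: [0.5381, 0.1608, 0.079]
tool_rot: [180.0, 0.2, -43.4]
force: [-0.2, 0.1, -0.2]
grip_width: 0.04
```

{"api": "move_arm", "payload": {"steps": [[4,0.05,-0.3,0,0,0,0],[4,0,0,0,0,0,0]]}}

```text
time_s: 5.75
tool_pos: [0.54, 0.1618, 0.0791]
tool_rot: [180.0, 0.2, -43.5]
force: [-0.1, -1.0, -0.5]
grip_width: 0.0402
```

Run:
```python
from h import *
c=snap("wrist","w6");
o=env.get_obs(); print(np.round(o["qpos"],1),pose().round(4)); print(tomove([.542,.162,.080]))
```

```text
[ -55.1   19.9   42.1  107.5  -15.7   58.5 -139.9] [[ 7.255e-01 -6.882e-01 -2.500e-03  5.399e-01]
 [-6.882e-01 -7.255e-01  2.000e-03  1.619e-01]
 [-3.200e-03  3.000e-04 -1.000e+00  7.910e-02]
 [ 0.000e+00  0.000e+00  0.000e+00  1.000e+00]]
[ 0.13934999 -0.15306702 -0.08760139]
```

View pics/w6.png

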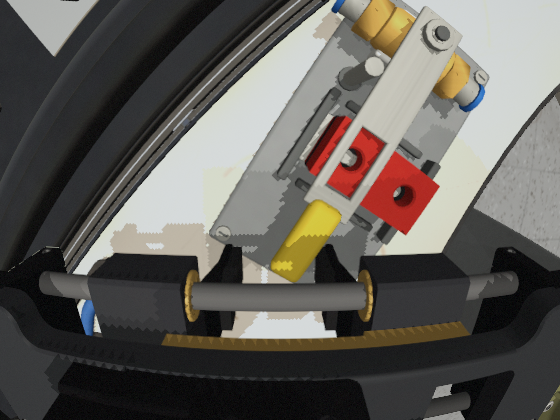

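{"api": "move_arm", "payload": {"steps": [[4,0.2,-0.35,0,0,0,0],[4,0.1,-0.2,0,0,0,0],[4,0,0,0,0,0,0]]}}

```text
time_s: 6.05
tool_pos: [0.5426, 0.1627, 0.0785]
tool_rot: [179.6, 0.5, -43.5]
force: [-9.3, -3.3, 7.1]
grip_width: 0.0401
```

{"api": "move_arm", "payload": {"steps": [[4,0.1,-0.2,0,0,0,0],[4,0,0,0,0,0,0]]}}

```text
time_s: 6.22
tool_pos: [0.5429, 0.1628, 0.0782]
tool_rot: [179.4, 0.6, -43.6]
force: [-13.5, -2.7, 9.7]
grip_width: 0.04
```

Run:
```python
from h import *
c=snap("wrist","w7"); crop(c,"w7a",250,0,450,150,4)
c=load("w7");print(c["T"].round(4))
```

```text
[[ 7.247e-01 -6.889e-01 -1.530e-02  5.429e-01]
 [-6.890e-01 -7.248e-01 -3.000e-04  1.628e-01]
 [-1.090e-02  1.080e-02 -9.999e-01  7.820e-02]
 [ 0.000e+00  0.000e+00  0.000e+00  1.000e+00]]
```

View pics/w7.png

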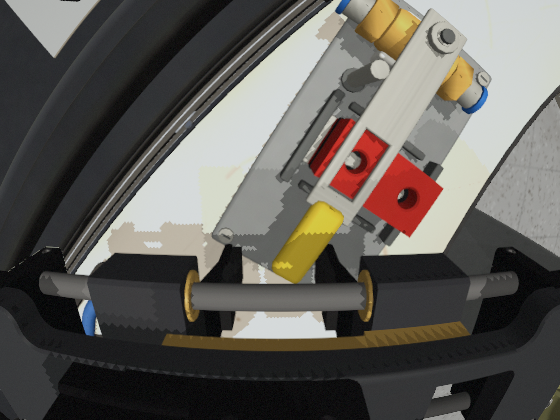

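{"api": "move_arm", "payload": {"steps": [[4,-0.3,0.5,0,0,0,0],[4.5,0,0,0,0,0,0],[4.5,0,0,-2,0,0,0],[4.5,0,0,-3.5,0,0,0],[4.5,0,0,-3.5,0,0,0]]}}

```text
time_s: 6.68
tool_pos: [0.5426, 0.1627, 0.1698]
tool_rot: [179.9, 0.2, -43.5]
force: [1.9, 1.0, 0.8]
grip_width: 0.0446
```

{"api": "move_arm", "payload": {"steps": [[4.5,-1,1,-0.5,0,0,-0.12],[4.5,-1,1,-0.5,0,0,-0.12],[4.5,-1,1,-0.5,0,0,-0.12],[4.5,-1,1,-0.5,0,0,-0.12],[4.5,-1,1,0,0,0,-0.12]]}}

```text
time_s: 7.1
tool_pos: [0.4763, 0.1451, 0.191]
tool_rot: [-179.7, -0.0, -8.7]
force: [-0.3, -0.6, 1.2]
grip_width: 0.0451
```

Run:
```python
from h import *
o=env.get_obs(); print(np.round(o["qpos"],1),pose().round(4)); print(tomove([.461,.07,.19]))
```

```text
[ -59.9    1.1   40.9  110.    -1.    69.  -117.4] [[ 9.884e-01 -1.519e-01  1.200e-03  4.763e-01]
 [-1.519e-01 -9.884e-01  4.500e-03  1.451e-01]
 [ 5.000e-04 -4.700e-03 -1.000e+00  1.910e-01]
 [ 0.000e+00  0.000e+00  0.000e+00  1.000e+00]]
[-0.36665192  7.65765612  0.06085403]
```

Turn to isolator yaw (14.5°, 23° more) while moving over.

{"api": "move_arm", "payload": {"steps": [[4.5,0,2,0,0,0,-0.11],[4.5,0,2.5,0,0,0,-0.11],[4.5,0,2.5,0,0,0,-0.11],[4.5,0,0,0,0,0,-0.07],[4.5,0,0,0,0,0,0]]}}

```text
time_s: 7.52
tool_pos: [0.4736, 0.0734, 0.19]
tool_rot: [-179.8, -0.1, 13.7]
force: [0.1, 0.8, 0.2]
grip_width: 0.0448
```

Run:
```python
from h import *
c=snap("wrist","w8"); print(c["T"].round(4)); crop(c,"w8a",190,20,390,220,3)
```

```text
[[ 9.715e-01  2.369e-01 -0.000e+00  4.736e-01]
 [ 2.369e-01 -9.715e-01  4.100e-03  7.340e-02]
 [ 9.000e-04 -4.000e-03 -1.000e+00  1.900e-01]
 [ 0.000e+00  0.000e+00  0.000e+00  1.000e+00]]
```

View pics/w8.png

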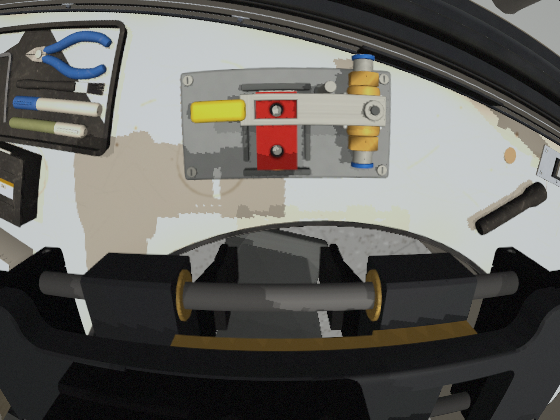

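Run:
```python
from h import *
c=load("w8"); crop(c,"w8a",175,45,400,190,3.5)
```

```text
(no output)
```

View pics/w8a.png

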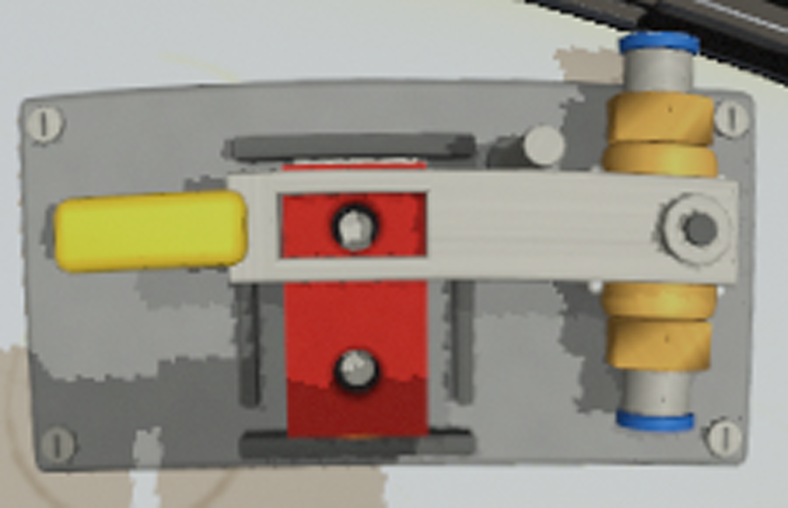

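Run:
```python
from h import *
c=load("w8")
def A(u,v,z): return at(c,175+(u+.5)/3.5-.5,45+(v+.5)/3.5-.5,z)
rb,fb=A(354,228,.054),A(358,370,.054); print("bores",rb,fb,(rb+fb)/2,np.linalg.norm(rb-fb),np.degrees(np.arctan2(*(rb-fb)[1::-1])))
n=A(699,229,.072); g=A(150,232,.0665); print("nut",n,"grip",g,np.linalg.norm((g-n)[:2]),np.degrees(np.arctan2(*(g-n)[1::-1])))
s=np.array([A(281,193,.062),A(280,258,.062),A(427,258,.062),A(427,193,.062)]); print("slot",s.round(4),s.mean(0))
print([np.linalg.norm(s[i]-s[(i+1)%4]).round(4) for i in range(4)])
yv=(s[0]+s[1]-s[2]-s[3]); print(np.degrees(np.arctan2(yv[1],yv[0])))
s=np.array([A(43,125,.012),A(57,445,.012),A(725,438,.012),A(731,119,.012)]); print(s.round(4),s.mean(0)); 
yv=(s[0]+s[1]-s[2]-s[3]); print(np.degrees(np.arctan2(yv[1],yv[0])),[np.linalg.norm(s[i]-s[(i+1)%4]).round(4) for i in range(4)])
```

```text
bores [0.55508268 0.0955031  0.054     ] [0.52205134 0.08650096 0.054     ] [0.53856701 0.09100203 0.054     ] 0.03423605657239549 15.244773207614491
nut [0.57525031 0.01959875 0.072     ] grip [0.5437754  0.14061779 0.0665    ] 0.12504510662162782 104.57863574875128
slot [[0.559  0.1136 0.062 ]
 [0.5442 0.1103 0.062 ]
 [0.5522 0.0774 0.062 ]
 [0.5669 0.081  0.062 ]] [0.55556974 0.09559655 0.062     ]
[np.float64(0.0152), np.float64(0.0339), np.float64(0.0152), np.float64(0.0335)]
103.58741584045069
[[ 0.5667  0.1883  0.012 ]
 [ 0.4777  0.1652  0.012 ]
 [ 0.5258 -0.0214  0.012 ]
 [ 0.615   0.0017  0.012 ]] [0.54631386 0.08344395 0.012     ]
104.4879871598529 [np.float64(0.0919), np.float64(0.1927), np.float64(0.0921), np.float64(0.1927)]
```

{"api": "move_arm", "payload": {"steps": [[5,-0.6,3.9,0,0,0,0],[5,-0.6,3.9,0,0,0,0],[5,-0.6,3.9,0,0,0,0],[5,-0.6,3.9,0,0,0,0],[5,-0.6,3.9,0,0,0,0]]}}

```text
time_s: 7.98
tool_pos: [0.4908, -0.1225, 0.1894]
tool_rot: [-179.8, -0.0, 13.8]
force: [1.4, 1.2, -0.2]
grip_width: 0.05
```

{"api": "move_arm", "payload": {"steps": [[5,-0.6,3.9,0,0,0,0],[5,-0.6,3.9,0,0,0,0],[5,-0.6,3.9,0,0,0,0],[5,-0.6,3.9,0,0,0,0],[5,-0.6,3.9,0,0,0,0]]}}

```text
time_s: 8.4
tool_pos: [0.509, -0.319, 0.1878]
tool_rot: [-179.9, 0.1, 13.9]
force: [1.5, 0.1, 0.3]
grip_width: 0.0501
```

{"api": "move_arm", "payload": {"steps": [[5,0,0,0,0,0,-0.115],[5,0,0,0,0,0,-0.115],[5,0,0,0,0,0,-0.115],[5,0,0,0,0,0,0]]}}

```text
time_s: 8.73
tool_pos: [0.5084, -0.3181, 0.188]
tool_rot: [-179.8, 0.1, 33.7]
force: [-0.3, 0.7, 0.1]
grip_width: 0.05
```

Run:
```python
from h import *
c=snap("wrist","w9"); print(c["T"].round(4),tomove([.516,-.397,.16]));print(env.get_obs()["qpos"])
```

```text
[[ 0.832   0.5547 -0.0024  0.5084]
 [ 0.5547 -0.832   0.0018 -0.3181]
 [-0.001  -0.0028 -1.      0.188 ]
 [ 0.      0.      0.      1.    ]] [-3.71643594  7.0342052   2.79383272]
[-15.2703528   20.8123235   55.41074551  96.61775718 -17.90065594
  72.22497612 -12.56577498]
```

View pics/w9.png

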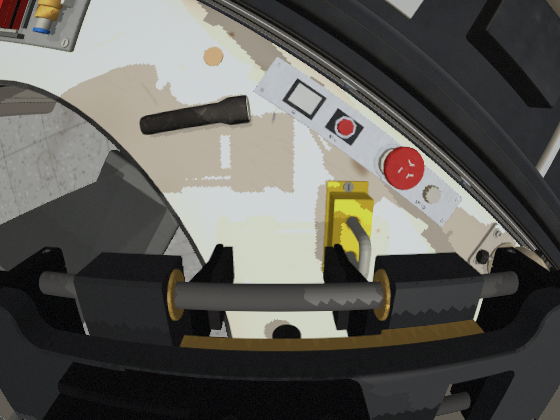

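{"api": "move_arm", "payload": {"steps": [[5,-1.9,3.5,0.5,0,0,0],[5,-1.8,3.5,0.5,0,0,0],[5,0,0,0,0,0,0]]}}

```text
time_s: 9.03
tool_pos: [0.5125, -0.4046, 0.1768]
tool_rot: [180.0, 0.4, 32.9]
force: [-1.3, -1.0, -0.1]
grip_width: 0.0499
```

Run:
```python
from h import *
c=snap("wrist","w10"); print(c["T"].round(4),tomove([.516,-.397,.093])); crop(c,"w10a",200,150,370,330,3)
```

```text
[[ 8.394e-01  5.435e-01 -6.100e-03  5.125e-01]
 [ 5.435e-01 -8.394e-01 -4.900e-03 -4.046e-01]
 [-7.800e-03  8.000e-04 -1.000e+00  1.768e-01]
 [ 0.000e+00  0.000e+00  0.000e+00  1.000e+00]] [ 0.55427999 -0.21110108  8.41408789]
```

View pics/w10a.png

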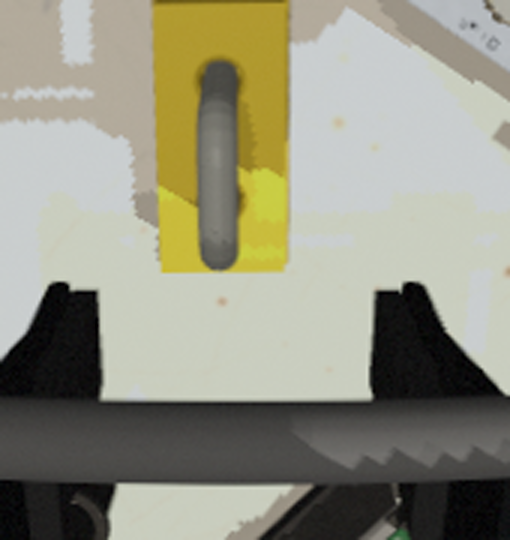

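Run:
```python
from h import *
c=load("w10")
def A(u,v,z): return at(c,200+(u+.5)/3-.5,150+(v+.5)/3-.5,z)
a,b=A(219,88,.087),A(219,265,.087)
print(a,b,(a+b)/2,np.linalg.norm(a-b),np.degrees(np.arctan2(*(a-b)[1::-1])))
print(pose().round(4)[:3,3],tomove([.516,-.3975,.093]))
```

```text
[ 0.53868967 -0.38355173  0.087     ] [ 0.50092565 -0.40772729  0.087     ] [ 0.51980766 -0.39563951  0.087     ] 0.04483948131745098 32.626328706980644
[ 0.513  -0.4016  0.1772] [ 0.5270572  -0.16916168  8.41417037]
```

{"api": "move_arm", "payload": {"steps": [[5,0.3,0,3,0,0,0],[5,0,0,0,0,0,0],[5,0,0,0,0,0,0]]}}

```text
time_s: 9.33
tool_pos: [0.5178, -0.3931, 0.1468]
tool_rot: [-179.6, 0.1, 33.6]
force: [0.3, 0.8, 0.4]
grip_width: 0.0501
```

Run:
```python
from h import *
c=snap("wrist","w11"); print(c["T"].round(4),tomove([.516,-.397,.093])); crop(c,"w11a",200,150,370,330,3)
```

```text
[[ 0.8331  0.553  -0.0052  0.5178]
 [ 0.5531 -0.8331  0.0045 -0.3931]
 [-0.0019 -0.0066 -1.      0.1468]
 [ 0.      0.      0.      1.    ]] [-0.33369883  0.14986661  5.52604803]
```

View pics/w11a.png

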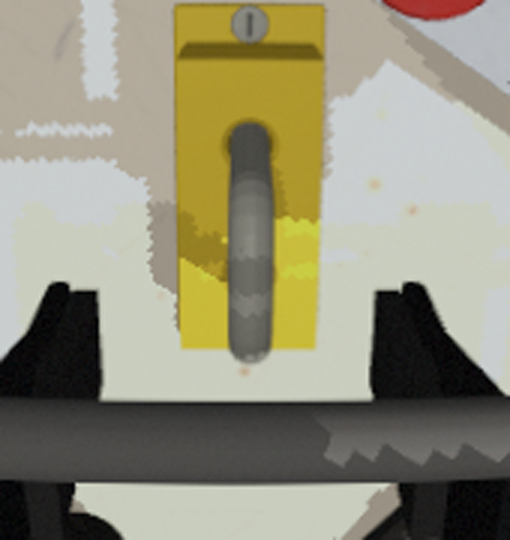

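Run:
```python
from h import *
c=load("w11")
def A(u,v,z): return at(c,200+(u+.5)/3-.5,150+(v+.5)/3-.5,z)
a,b=A(250,175,.087),A(250,360,.087)
print(a,b,(a+b)/2,np.linalg.norm(a-b),np.degrees(np.arctan2(*(a-b)[1::-1])))
P=pose();print(P.round(4)); m=(a+b)/2; print(tomove([m[0],m[1],.093],P), tomove([.516,-.397,.093],P))
```

```text
[ 0.53702486 -0.3839956   0.087     ] [ 0.50104213 -0.40812183  0.087     ] [ 0.51903349 -0.39605872  0.087     ] 0.04332241822401419 33.841637731661784
[[ 0.833   0.5532 -0.0033  0.5181]
 [ 0.5533 -0.833   0.0028 -0.3941]
 [-0.0012 -0.0041 -1.      0.1483]
 [ 0.      0.      0.      1.    ]]
[-0.02892814  0.23928241  5.52532094] [-0.33369883  0.14986661  5.52604803]
```

{"api": "move_arm", "payload": {"steps": [[5,-0.1,0.1,2.5,0,0,0],[5,-0.1,0.1,2,0,0,0],[5,0,0,1,0,0,0],[5,0,0,0,0,0,0],[5,0,0,0,0,0,0]]}}

```text
time_s: 9.8
tool_pos: [0.5172, -0.3981, 0.0941]
tool_rot: [-179.9, 0.1, 33.6]
force: [-0.8, 0.2, 0.4]
grip_width: 0.0499
```

Run:
```python
from h import *
c=snap("wrist","w12"); print(c["T"].round(4),env.get_obs()["force"]); crop(c,"w12a",180,200,390,350,3.5)
```

```text
[[ 8.332e-01  5.530e-01 -2.100e-03  5.172e-01]
 [ 5.530e-01 -8.332e-01  1.600e-03 -3.981e-01]
 [-9.000e-04 -2.500e-03 -1.000e+00  9.410e-02]
 [ 0.000e+00  0.000e+00  0.000e+00  1.000e+00]] [ 0.40979592 -0.47286957 -0.13574418]
```

View pics/w12a.png

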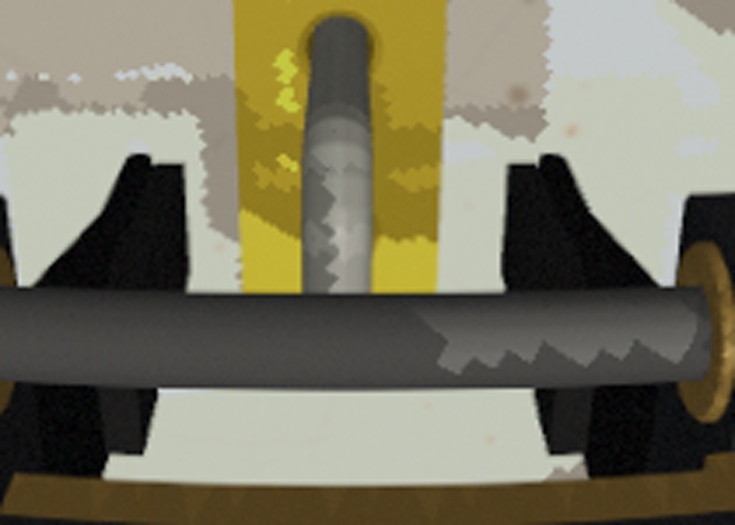

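{"api": "move_arm", "payload": {"steps": [[2,0,0,0,0,0,0],[0.9,0,0,0,0,0,0],[0.6,0,0,0,0,0,0],[0.3,0,0,0,0,0,0],[0,0,0,0,0,0,0]], "force": 15}}

```text
time_s: 10.27
tool_pos: [0.5168, -0.3984, 0.0935]
tool_rot: [-179.8, 0.1, 33.6]
force: [-0.6, -0.2, -0.5]
grip_width: 0.0244
```

{"api": "move_arm", "payload": {"steps": [[0,0,0,0,0,0,0],[0,0,0,0,0,0,0],[0,0,0,0,0,0,0]], "force": 50}}

```text
time_s: 10.52
tool_pos: [0.5166, -0.3983, 0.0931]
tool_rot: [-179.8, 0.1, 33.6]
force: [0.3, 0.2, -0.5]
grip_width: 0.0086
```

{"api": "move_arm", "payload": {"steps": [[0,0,0,0,0,0,0],[0,0,0,0,0,0,0]], "force": 50}}

```text
time_s: 10.68
tool_pos: [0.5166, -0.3983, 0.0931]
tool_rot: [-179.8, 0.1, 33.6]
force: [0.2, -0.0, -0.9]
grip_width: 0.0089
```

Run:
```python
from h import *
c=snap("wrist","w13"); print(c["T"].round(4),env.get_obs()["force"]); crop(c,"w13a",180,200,390,350,3.5)
```

```text
[[ 0.8334  0.5527 -0.0028  0.5166]
 [ 0.5527 -0.8333  0.0019 -0.3983]
 [-0.0013 -0.0032 -1.      0.0931]
 [ 0.      0.      0.      1.    ]] [-0.45723171  0.61619001  0.18464174]
```

View pics/w13a.png

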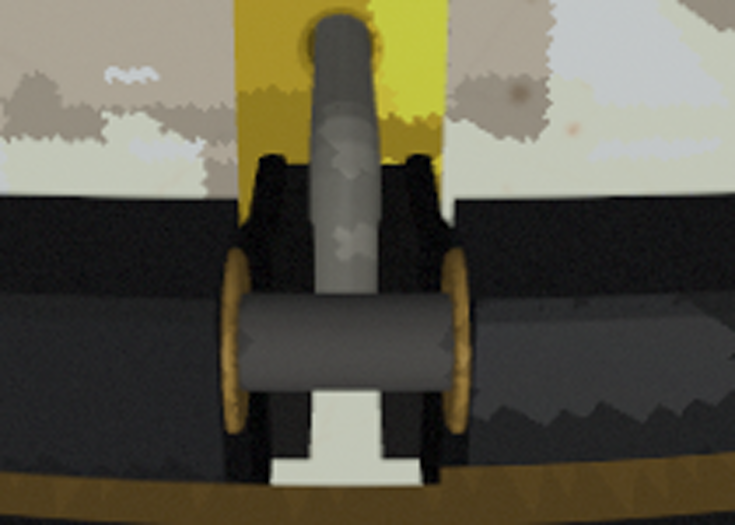

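{"api": "move_arm", "payload": {"steps": [[0,0,0,-1,0,0,0],[0,0,0,-2,0,0,0],[0,0,0,-2.5,0,0,0],[0,0,0,-2.5,0,0,0],[0,0,0,-2,0,0,0]]}}

```text
time_s: 11.15
tool_pos: [0.5169, -0.3989, 0.1955]
tool_rot: [-179.9, 0.1, 33.5]
force: [0.1, 0.0, -0.4]
grip_width: 0.0087
```

{"api": "move_arm", "payload": {"steps": [[0,0,0,-1.5,0,0,0],[0,0,0,0,0,0,0],[0,0,0,0,0,0,0]]}}

```text
time_s: 11.4
tool_pos: [0.5172, -0.3988, 0.2089]
tool_rot: [-179.9, 0.0, 33.6]
force: [-1.1, 0.3, -2.1]
grip_width: 0.0088
```

Run:
```python
from h import *
c=snap("wrist","w14"); print(c["T"].round(4),env.get_obs()["force"],env.get_obs()["wrist_torque"]); crop(c,"w14a",200,150,370,330,3.3)
crop(snap("scene","s14"),"s14a",370,200,470,300,6)
```

```text
[[ 8.333e-01  5.528e-01 -1.400e-03  5.172e-01]
 [ 5.528e-01 -8.333e-01  1.300e-03 -3.988e-01]
 [-4.000e-04 -1.800e-03 -1.000e+00  2.089e-01]
 [ 0.000e+00  0.000e+00  0.000e+00  1.000e+00]] [-0.55441913  0.39321534 -1.45729014] [-0.04933528  0.00010815 -0.01080651]
```

View pics/w14a.png

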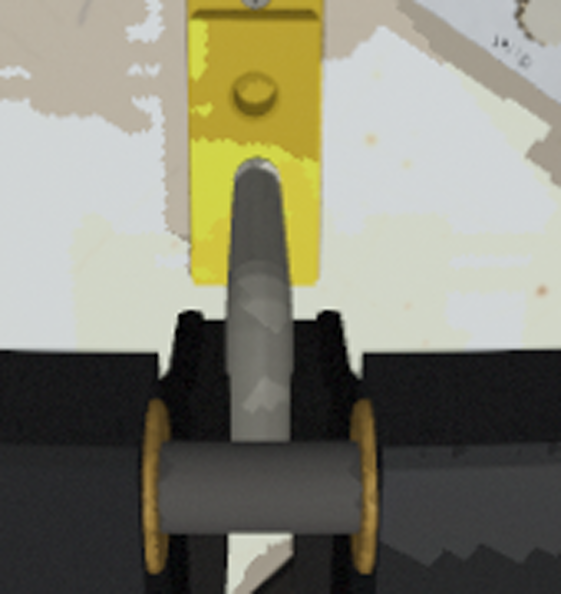

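View pics/s14a.png

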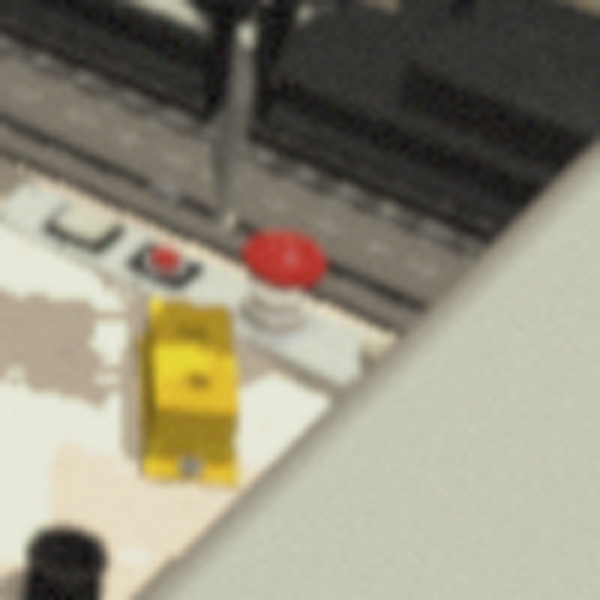

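Run:
```python
from h import *
c=load("w14"); c=dict(c); c["T"]=np.eye(4)
def A(u,v,z): return at(c,200+(u+.5)/3.3-.5,150+(v+.5)/3.3-.5,z)
print("far edge",A(257,158,.081),A(257,160,.080)); print("side edges",A(236,176,.081),A(279,176,.081))
print("crown", A(228,360,.006),A(291,360,.006), A(259,300,.006))
print(proj(c,[.0181,0,.081]))
```

```text
far edge [ 2.26884269e-02 -2.95392439e-05  8.10000000e-02] [ 2.25074811e-02 -2.71611932e-05  8.00000000e-02]
side edges [ 0.01878063 -0.00445886  0.081     ] [0.01877843 0.00460311 0.081     ]
crown [ 0.01093574 -0.00411078  0.006     ] [0.01093424 0.0051363  0.006     ] [0.02044155 0.00044383 0.006     ]
[277.57866877 203.92701657]
```

{"api": "move_arm", "payload": {"steps": [[0,0.7,-1.6,0,0,0,0],[0,1.4,-3.3,0,0,0,0],[0,1.4,-3.3,0,0,0,0],[0,1.4,-3.3,0,0,0,0],[0,1.4,-3.3,0,0,0,0]]}}

```text
time_s: 11.92
tool_pos: [0.4863, -0.2385, 0.2066]
tool_rot: [-179.7, 0.2, 33.5]
force: [0.3, 1.3, -0.3]
grip_width: 0.0087
```

{"api": "move_arm", "payload": {"steps": [[0,1.4,-3.3,0,0,0,0],[0,1.4,-3.3,0,0,0,0],[0,1.4,-3.3,0,0,0,0.11],[0,1,-2.5,0,0,0,0.11],[0,0.7,-2,0,0,0,0.11]]}}

```text
time_s: 12.33
tool_pos: [0.4637, -0.0914, 0.2077]
tool_rot: [-179.7, 0.2, 15.9]
force: [0.5, 0.1, -2.1]
grip_width: 0.0088
```

Run:
```python
from h import *
print(pose().round(4), tomove([.53,.08,.2]), env.get_obs()["qpos"])
```

```text
[[ 0.9615  0.2747 -0.0051  0.4637]
 [ 0.2747 -0.9615  0.0038 -0.0914]
 [-0.0039 -0.0051 -1.      0.2077]
 [ 0.      0.      0.      1.    ]] [ 11.08694378 -14.65410061   0.79841167] [-43.34326892  -4.78467461  49.83084163 111.72772695   3.65430655
  71.71547596 -68.83504718]
```

{"api": "move_arm", "payload": {"steps": [[0,2.2,-2.9,0,0,0,0],[0,2.2,-2.9,0,0,0,0],[0,2.2,-2.9,0,0,0,0],[0,2.2,-2.9,0,0,0,0],[0,2.2,-2.6,0,0,0,0]]}}

```text
time_s: 12.75
tool_pos: [0.5308, 0.075, 0.2075]
tool_rot: [-179.8, 0.3, 16.1]
force: [0.6, 0.5, -1.4]
grip_width: 0.0088
```

{"api": "move_arm", "payload": {"steps": [[0,0,0,0,0,0,0.02],[0,0,0,0,0,0,0],[0,0,0,0,0,0,0]]}}

```text
time_s: 13.0
tool_pos: [0.5307, 0.0717, 0.2077]
tool_rot: [-179.9, 0.3, 14.9]
force: [-0.7, -1.6, -2.0]
grip_width: 0.0086
```

Run:
```python
from h import *
c=snap("wrist","w15")
print(pose().round(4), tomove([.5386,.0907,.15]), env.get_obs()["tool_rot"])
crop(c,"w15a",180,120,380,320,3)
```

```text
[[ 9.666e-01  2.564e-01 -5.000e-03  5.308e-01]
 [ 2.564e-01 -9.666e-01  9.000e-04  7.110e-02]
 [-4.600e-03 -2.100e-03 -1.000e+00  2.081e-01]
 [ 0.000e+00  0.000e+00  0.000e+00  1.000e+00]] [ 1.28244673 -1.68696866  5.80287179] [-179.87702239    0.2643596    14.85737774]
```

View pics/w15a.png

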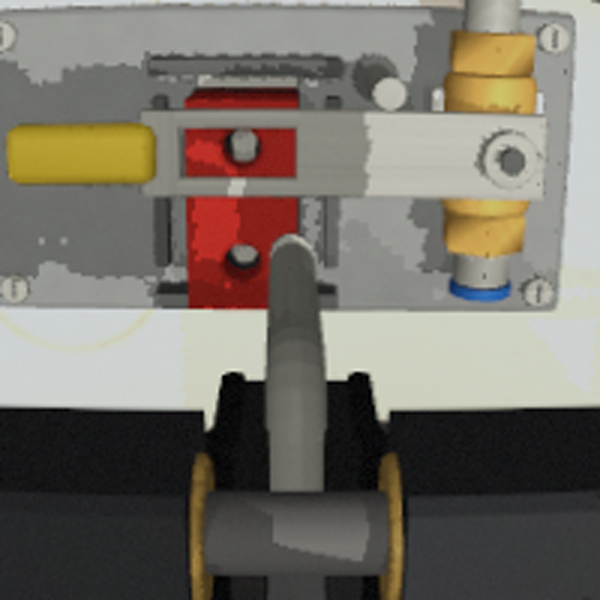

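Run:
```python
from h import *
c=load("w15")
def A(u,v,z): return at(c,180+(u+.5)/3-.5,120+(v+.5)/3-.5,z)
rb,fb=A(243,146,.054),A(243,257,.054); print("bores",rb,fb,(rb+fb)/2,np.linalg.norm(rb-fb),np.degrees(np.arctan2(*(rb-fb)[1::-1])))
n=A(510,161,.072);print("nut",n)
s=np.array([A(180,127,.062),A(180,178,.062),A(297,178,.062),A(297,127,.062)]); print("slot",s.mean(0),[np.linalg.norm(s[i]-s[(i+1)%4]).round(4) for i in range(4)])
s=np.array([A(6,38,.012),A(13,289,.012),A(539,292,.012),A(553,39,.012)]); print(s.mean(0)); 
yv=(s[0]+s[1]-s[2]-s[3]); print(np.degrees(np.arctan2(yv[1],yv[0])),[np.linalg.norm(s[i]-s[(i+1)%4]).round(4) for i in range(4)])
```

```text
bores [0.5567682  0.09495048 0.054     ] [0.52305086 0.08643035 0.054     ] [0.53990953 0.09069041 0.054     ] 0.03477716903788527 14.18137309375767
nut [0.57589304 0.019762   0.072     ]
slot [0.5559149  0.09571338 0.062     ] [np.float64(0.0153), np.float64(0.0347), np.float64(0.0152), np.float64(0.0343)]
[0.54615305 0.08279685 0.012     ]
104.6488186168476 [np.float64(0.0916), np.float64(0.1931), np.float64(0.0917), np.float64(0.1899)]
```

{"api": "move_arm", "payload": {"steps": [[0,0.6,-0.8,0.5,-0.002,0.005,0.006],[0,0.6,-0.8,1.5,0,0,0],[0,0.1,-0.1,1.5,0,0,0],[0,0,0,1.5,0,0,0],[0,0,0,0,0,0,0]]}}

```text
time_s: 13.47
tool_pos: [0.5377, 0.0919, 0.1559]
tool_rot: [-180.0, 0.2, 14.5]
force: [-1.0, -1.3, -1.6]
grip_width: 0.0089
```

{"api": "move_arm", "payload": {"steps": [[0,0,0,0,0,0,0],[0,0,0,0,0,0,0]]}}

```text
time_s: 13.63
tool_pos: [0.5403, 0.092, 0.1597]
tool_rot: [-179.9, -0.2, 14.5]
force: [0.6, 0.8, -1.6]
grip_width: 0.0089
```

Run:
```python
from h import *
c=snap("wrist","w16")
print(pose().round(4), tomove([.5388,.0907,.145]), env.get_obs()["tool_rot"])
crop(c,"w16a",180,120,380,320,3)
```

```text
[[ 0.968   0.2509  0.0039  0.5406]
 [ 0.2509 -0.968   0.0024  0.0922]
 [ 0.0044 -0.0014 -1.      0.1601]
 [ 0.      0.      0.      1.    ]] [-0.21867571  0.09740768  1.50603316] [-179.92171933   -0.25229331   14.53176454]
```

View pics/w16a.png

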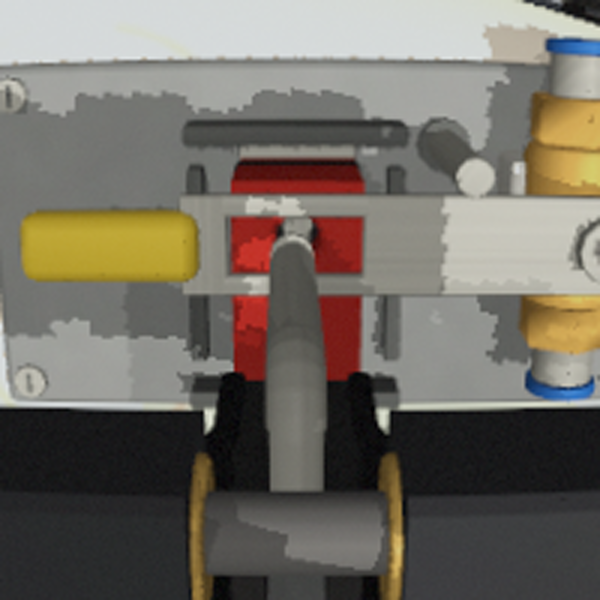

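{"api": "move_arm", "payload": {"steps": [[0,-0.1,0.05,0.7,0,0,0],[0,-0.05,0,0.5,0,0,0],[0,0,0,0,0,0,0],[0,0,0,0,0,0,0],[0,0,0,0,0,0,0]]}}

```text
time_s: 14.1
tool_pos: [0.5387, 0.0915, 0.1471]
tool_rot: [-179.9, -0.1, 14.6]
force: [0.5, -0.7, -1.5]
grip_width: 0.0088
```

Run:
```python
from h import *
c=snap("wrist","w17")
print(pose().round(4), tomove([.5388,.0907,.145]), env.get_obs()["tool_rot"])
crop(c,"w17a",220,170,330,270,6)
T=c["T"]
for P in [[.018,0,.081]]:
    q=(T@np.append(P,1))[:3]; print("leg end",q,(proj(c,q)-[220,170])*6)
for xy in [[.556,.0952],[.5568,.0950],[.5551,.0955]]: print((proj(c,[*xy,.054])-[220,170])*6)
```

```text
[[ 0.9678  0.2518  0.0024  0.5387]
 [ 0.2518 -0.9678  0.0017  0.0916]
 [ 0.0027 -0.001  -1.      0.1472]
 [ 0.      0.      0.      1.    ]] [-0.01412138  0.08834296  0.21489354] [-1.79942574e+02 -1.54908646e-01  1.45856815e+01]
leg end [0.55625529 0.09619363 0.06609727] [345.75798583 205.81750169]
[353.43133848 183.97682008]
[356.6705536  178.23102073]
[349.19916634 190.28103505]
```

View pics/w17a.png

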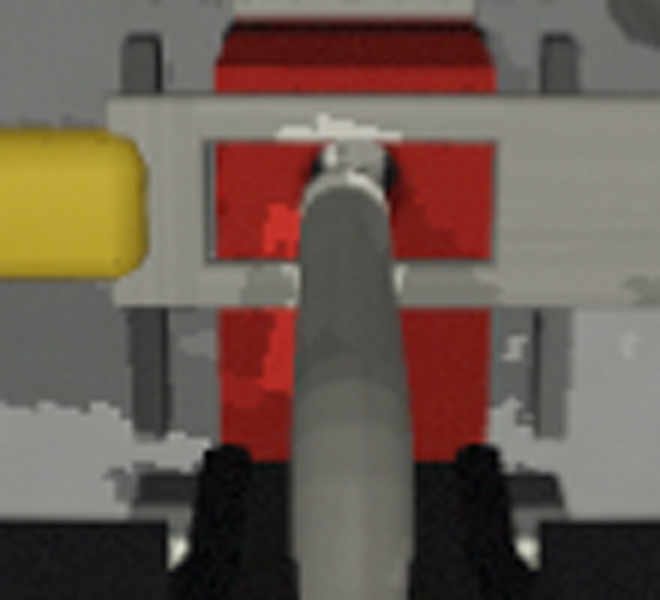

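{"api": "move_arm", "payload": {"steps": [[0,0,0.08,0.3,0,0,0],[0,0,0,0.3,0,0,0],[0,0,0,0,0,0,0],[0,0,0,0,0,0,0]]}}

```text
time_s: 14.48
tool_pos: [0.5386, 0.0907, 0.1407]
tool_rot: [-179.9, -0.1, 14.6]
force: [-0.1, 0.5, -2.3]
grip_width: 0.0088
```

{"api": "move_arm", "payload": {"steps": [[0,0,0,0.3,0,0,0],[0,0,0,0.2,0,0,0],[0,0,0,0,0,0,0],[0,0,0,0,0,0,0]]}}

```text
time_s: 14.82
tool_pos: [0.5387, 0.0908, 0.1358]
tool_rot: [-179.9, -0.1, 14.6]
force: [0.4, -0.3, -1.7]
grip_width: 0.0088
```

Run:
```python
from h import *
c=snap("wrist","w18")
print(pose().round(4), tomove([.5388,.0907,.135]), env.get_obs()["force"])
crop(c,"w18a",220,170,330,270,6)
T=c["T"]
for P in [[.018,0,.081]]:
    q=(T@np.append(P,1))[:3]; print("leg end",q,(proj(c,q)-[220,170])*6)
for xy in [[.556,.0952],[.5568,.0950],[.5551,.0955]]: print((proj(c,[*xy,.054])-[220,170])*6)
```

```text
[[ 9.678e-01  2.518e-01  2.100e-03  5.388e-01]
 [ 2.518e-01 -9.678e-01  1.500e-03  9.080e-02]
 [ 2.400e-03 -9.000e-04 -1.000e+00  1.360e-01]
 [ 0.000e+00  0.000e+00  0.000e+00  1.000e+00]] [-0.00426751  0.0076621   0.09576177] [ 0.1234746  -0.23287128 -1.22731575]
leg end [0.55628014 0.0954426  0.05485585] [345.75794913 205.81611096]
[347.19345153 206.65519677]
[350.58339026 200.65236204]
[342.76406174 213.24027436]
```

View pics/w18a.png

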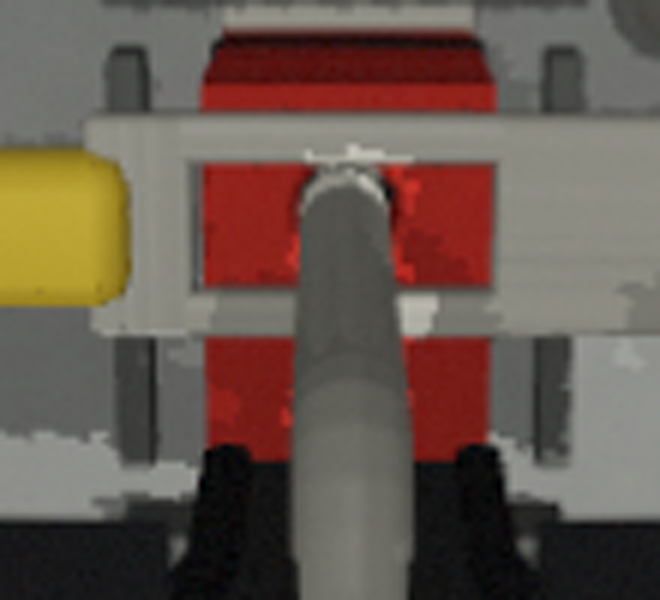

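{"api": "move_arm", "payload": {"steps": [[0,0.02,0.03,0.2,0,0,0],[0,0,0,0.2,0,0,0],[0,0,0,0,0,0,0]]}}

```text
time_s: 15.12
tool_pos: [0.5388, 0.0906, 0.1316]
tool_rot: [-179.9, -0.1, 14.6]
force: [0.1, 1.4, -1.1]
grip_width: 0.0087
```

{"api": "move_arm", "payload": {"steps": [[0,0,0,0.2,0,0,0],[0,0,0,0.2,0,0,0],[0,0,0,0,0,0,0]]}}

```text
time_s: 15.37
tool_pos: [0.5388, 0.0905, 0.1275]
tool_rot: [-179.9, -0.1, 14.6]
force: [0.7, -0.2, -1.3]
grip_width: 0.009
```

{"api": "move_arm", "payload": {"steps": [[0,0,0,0.3,0,0,0],[0,0,0,0.3,0,0,0],[0,0,0,0,0,0,0]]}}

```text
time_s: 15.62
tool_pos: [0.5387, 0.0905, 0.1213]
tool_rot: [-180.0, -0.1, 14.6]
force: [0.2, -0.1, -1.3]
grip_width: 0.0088
```

{"api": "move_arm", "payload": {"steps": [[0,0,0,0.2,0,0,0],[0,0,0,0,0,0,0]]}}

```text
time_s: 15.78
tool_pos: [0.5389, 0.0906, 0.1196]
tool_rot: [-180.0, -0.1, 14.6]
force: [-0.4, -0.7, -1.6]
grip_width: 0.0085
```

{"api": "move_arm", "payload": {"steps": [[0,0,0,0.15,0,0,0],[0,0,0,0,0,0,0]], "force": 60}}

```text
time_s: 15.95
tool_pos: [0.5394, 0.0906, 0.119]
tool_rot: [-179.9, -0.2, 14.6]
force: [-0.6, -0.4, 1.5]
grip_width: 0.0086
```

{"api": "move_arm", "payload": {"steps": [[0,0,0,0.15,0,0,0],[0,0,0,0,0,0,0]]}}

```text
time_s: 16.12
tool_pos: [0.5398, 0.0907, 0.118]
tool_rot: [-179.9, -0.2, 14.6]
force: [-1.1, -0.3, 5.5]
grip_width: 0.0084
```

{"api": "move_arm", "payload": {"steps": [[0,0,0,0.1,0,0,0],[0,0,0,0,0,0,0]]}}

```text
time_s: 16.28
tool_pos: [0.54, 0.0908, 0.1175]
tool_rot: [-179.9, -0.2, 14.6]
force: [-2.7, -0.4, 7.7]
grip_width: 0.0084
```

{"api": "move_arm", "payload": {"steps": [[0,-0.03,0,0.15,0,0,0],[0,0,0,0,0,0,0]]}}

```text
time_s: 16.45
tool_pos: [0.5399, 0.0907, 0.1165]
tool_rot: [-179.9, -0.3, 14.6]
force: [-3.0, 0.0, 11.2]
grip_width: 0.0081
```

{"api": "move_arm", "payload": {"steps": [[0,-0.03,0,0.15,0,0,0],[0,0,0,0,0,0,0]]}}

```text
time_s: 16.62
tool_pos: [0.5399, 0.0907, 0.1152]
tool_rot: [-179.9, -0.3, 14.6]
force: [-2.2, -1.3, 7.4]
grip_width: 0.0085
```

{"api": "move_arm", "payload": {"steps": [[0,-0.02,0,0.15,0,0,0],[0,0,0,0,0,0,0]]}}

```text
time_s: 16.78
tool_pos: [0.5393, 0.0906, 0.1129]
tool_rot: [-179.9, -0.3, 14.6]
force: [-1.5, 0.6, 6.3]
grip_width: 0.0085
```

{"api": "move_arm", "payload": {"steps": [[0,0,0,0.1,0,0,0],[0,0,0,0,0,0,0]]}}

```text
time_s: 16.95
tool_pos: [0.5394, 0.0906, 0.1119]
tool_rot: [-179.9, -0.3, 14.6]
force: [-1.7, -0.3, 6.7]
grip_width: 0.0086
```

{"api": "move_arm", "payload": {"steps": [[0,0,0,0.1,0,0,0],[0,0,0,0,0,0,0]]}}

```text
time_s: 17.12
tool_pos: [0.5392, 0.0906, 0.1108]
tool_rot: [-179.9, -0.2, 14.6]
force: [-2.3, -0.0, 8.2]
grip_width: 0.0083
```

{"api": "move_arm", "payload": {"steps": [[0,0,0,0.1,0,0,0],[0,0,0,0,0,0,0]]}}

```text
time_s: 17.28
tool_pos: [0.5393, 0.0906, 0.1099]
tool_rot: [-179.9, -0.2, 14.6]
force: [-2.2, -0.6, 8.7]
grip_width: 0.0087
```

{"api": "move_arm", "payload": {"steps": [[0,0,0,0.1,0,0,0],[0,0,0,0,0,0,0]]}}

```text
time_s: 17.45
tool_pos: [0.5393, 0.0906, 0.109]
tool_rot: [-179.9, -0.3, 14.6]
force: [-2.5, -0.8, 8.4]
grip_width: 0.0083
```

{"api": "move_arm", "payload": {"steps": [[0,0,0,0.1,0,0,0],[0,0,0,0,0,0,0]]}}

```text
time_s: 17.62
tool_pos: [0.5396, 0.0906, 0.1086]
tool_rot: [-179.9, -0.3, 14.6]
force: [-3.1, -0.6, 11.4]
grip_width: 0.0087
```

{"api": "move_arm", "payload": {"steps": [[0,0,0,-0.2,0,0,0],[0,0,0,-0.1,0,0,0],[0,0,0,0,0,0,0]]}}

```text
time_s: 17.87
tool_pos: [0.5392, 0.0906, 0.1109]
tool_rot: [-179.9, -0.2, 14.6]
force: [-2.5, -0.6, 7.4]
grip_width: 0.0087
```

{"api": "move_arm", "payload": {"steps": [[0,0,0,-0.15,0,0,0],[0,0,0,0,0,0,0]]}}

```text
time_s: 18.03
tool_pos: [0.5385, 0.0905, 0.1113]
tool_rot: [-179.9, -0.2, 14.6]
force: [-1.7, 0.6, 2.0]
grip_width: 0.0088
```

{"api": "move_arm", "payload": {"steps": [[0,0,0,-0.15,0,0,0],[0,0,0,0,0,0,0]]}}

```text
time_s: 18.2
tool_pos: [0.5379, 0.0904, 0.1117]
tool_rot: [-180.0, -0.1, 14.6]
force: [0.8, -0.8, -4.4]
grip_width: 0.0081
```

{"api": "move_arm", "payload": {"steps": [[0,0.03,0,0.12,0,0,0],[2,0,0,0,0,0,0],[3,0,0,0,0,0,0],[3,0,0,0,0,0,0],[3,0,0,0,0,0,0]], "force": 20}}

```text
time_s: 18.62
tool_pos: [0.539, 0.0905, 0.1116]
tool_rot: [-179.9, -0.2, 14.6]
force: [-0.2, 0.9, 0.3]
grip_width: 0.0263
```

{"api": "move_arm", "payload": {"steps": [[3,0,0,-0.5,0,0,0],[3,0,0,-1.5,0,0,0],[3,0,0,-2.5,0,0,0],[3,0,0,-2.5,0,0,0],[3,-1,0,-1.5,0,0,0]]}}

```text
time_s: 19.03
tool_pos: [0.531, 0.0882, 0.1993]
tool_rot: [-180.0, -0.4, 14.6]
force: [0.4, 0.3, -0.4]
grip_width: 0.0298
```

{"api": "move_arm", "payload": {"steps": [[3,-2,0,0,0,0,0],[3,-2,0,0,0,0,0],[3,-2,0,0,0,0,0],[3,0,0,0,0,0,0],[3,0,0,0,0,0,0]]}}

```text
time_s: 19.45
tool_pos: [0.4705, 0.0728, 0.1968]
tool_rot: [-179.8, -0.2, 14.6]
force: [0.9, 0.6, 0.7]
grip_width: 0.0298
```

Run:
```python
from h import *
c=snap("wrist","w19"); print(pose().round(4))
crop(snap("scene","s19"),"s19a",230,170,340,240,7)
crop(snap("top","t19"),"t19a",205,130,305,215,7)
```

```text
[[ 0.9677  0.2519  0.0037  0.4712]
 [ 0.2519 -0.9678  0.0031  0.073 ]
 [ 0.0043 -0.0021 -1.      0.1968]
 [ 0.      0.      0.      1.    ]]
```

View pics/w19.png

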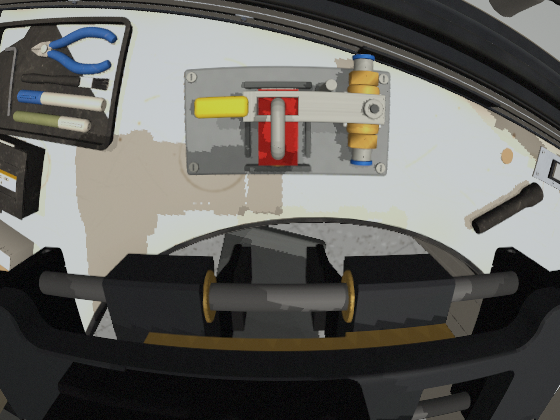

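View pics/s19a.png

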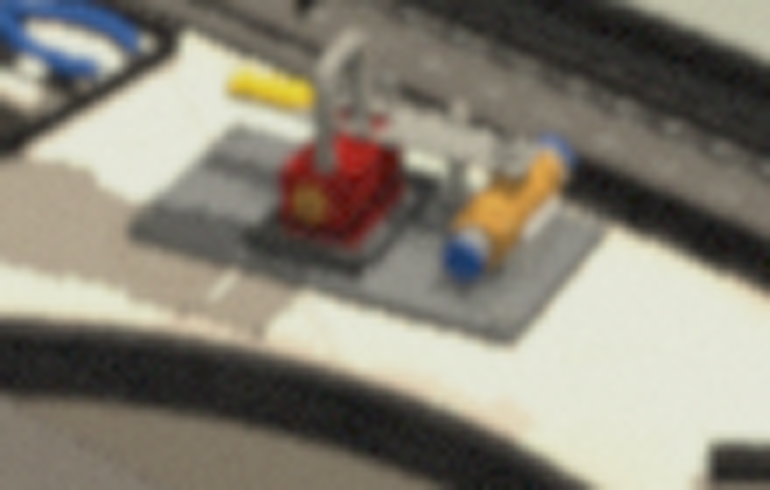

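Run:
```python
from h import *
c=load("w19"); crop(c,"w19a",180,55,400,185,3.5)
s=load("s19")
for z in (.110,.118): print("scene crown top px(crop)",[( (proj(s,[.539+d*.968,.0907+d*.25,z])-[230,170])*7).round(1) for d in (-.018,0,.018)])
p=lambda z:[(proj(c,[.539+d*.968,.0907+d*.25,z])-[180,55])*3.5 for d in (-.023,.023)]
print("wrist ends", p(.105),p(.113))
```

```text
scene crown top px(crop) [array([313.4,  58.9]), array([331.1,  41.5]), array([348.5,  24.4])]
scene crown top px(crop) [array([313.2,  44.1]), array([330.9,  26.8]), array([348.4,   9.8])]
wrist ends [array([342.46371306, 368.38594857]), array([342.81110862, 141.26085417])] [array([342.27671438, 373.51514737]), array([342.63207735, 138.2574568 ])]
```

View pics/w19a.png

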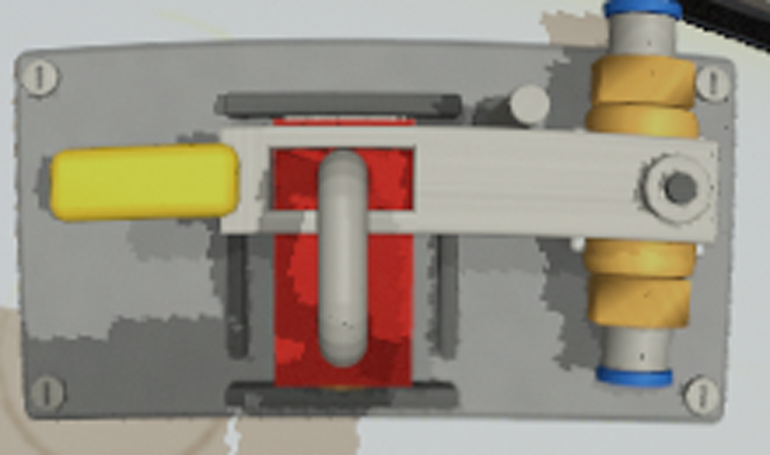

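Run:
```python
from h import *
c=load("w19")
def A(u,v,z): return at(c,180+(u+.5)/3.5-.5,55+(v+.5)/3.5-.5,z)
n=A(677,187,.072); g=A(144,183,.0665); print(n,g,np.degrees(np.arctan2(*(g-n)[1::-1])))
s=np.array([A(39,77,.012),A(46,392,.012),A(702,395,.012),A(713,84,.012)]);yv=(s[0]+s[1]-s[2]-s[3]); print(s.mean(0),np.degrees(np.arctan2(yv[1],yv[0])))
```

```text
[0.57543728 0.02008862 0.072     ] [0.5437759  0.14048091 0.0665    ] 104.73430360177996
[0.54664932 0.08338774 0.012     ] 104.42199895731811
```

Run:
```python
from h import *
o=env.get_obs(); print(o["time_s"],o["force"],np.abs(o["joint_velocities"]).max())
print(job.sign_off())
```

```text
19.6 [-0.35674353  0.42349446  0.00150044] 0.6935981798569372
the job is handed in; nothing more can be done
None
```

The lockout is done and handed in at 19.6 s: the lever is at its off stop and the shackle is latched in the lock body.

- **Lever:** I pushed it round with the open fingers straddling the yellow grip until it met its stop, at about 14 N sideways (17 N in all). The last joint hit its range limit partway. I backed it off and finished the swing by sliding rather than turning. During that stretch the fingertips dropped about 12 mm lower than planned, but the measured force stayed under about 3 N.
- **Shackle:** I took it from the rest, passed its rear leg through the slot and found both bores with no force above about 2 N. The push peaked at about 11 N and eased to about 6 N. I then went on to the bottom of the bores, at about 11 N.
- **Catch check:** Before letting go I pulled up lightly. The shackle held at about 24 mm deep, with the pull reaching 4 N. It stayed down after release, and the crown height in the wrist and scene pictures matches latched (105 mm) rather than ejected (113 mm).
- **Last pictures:** The lever lies within about 0.3° of the isolator's y axis, which is within my measuring error. The shackle stands through the slot. I did not check every bystander object one by one, but the arm never came near them.
- **At hand-in:** The gripper was open, well clear and touching nothing.

None of the final checks failed. The earlier camera measurements of the isolator from different views differed by up to about 3 mm, so I lined the shackle up using the wrist camera.

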